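# Load a drilling jig and set its hold-down screw

## Robot

A 6-joint arm with a two-finger parallel gripper is mounted at the origin on the work surface. World frame = base frame: x ahead of the robot, y to its left, z up, the work surface at z = 0. Lengths are in m, angles in degrees, forces in N, time in s.
With the tool pointing down it reaches from about 0.3 to 0.75 m from the base axis. Payload 8.5 kg.
Tool frame: the origin (TCP) lies at the very end of the fingers, on their centre line; the grasp point (between the pads) lies 19 mm behind it; x points along the fingers, y is the direction in which the jaws open and shut, and the axes are right-handed (so a half turn about x gives the same grasp; the last joint's range is limited). The gripper opens to 85 mm and grips with 20 to 120 N. Pads are 22 mm wide; open, the fingers measure 114 mm over their backs; the gripper's body (76 mm by 85 mm) begins 54 mm behind the grasp point. The pads swing forward as they close: fully open they stand 13 mm farther back than shut.
Start: joints at [-79.372, 21.807, 74.336, -0, 83.858, -12.336], TCP at [0.215, -0.506, 0.231] pointing down, gripper open.
Joint ranges: [-178.18, 178.18], [-50.72, 133.34], [12.68, 142.11], [-81.47, 261.47], [9.98, 163.14], [-165.26, 165.26]. Speed limits (degrees/s): [136.94, 136.94, 180, 180, 180, 180].

## Interface

Orientations are given as a 3x3 rotation matrix whose columns are the frame's x, y, z axes.
In Python, from rig import sensors, cams, env gives the robot as it stands.
- The arm moves only by the shell command python3 -m crank 'ROWS' [FORCE]. ROWS is a JSON object of lists of equal length, an entry for each row: "hand": the closure in counts, from 0 (fully open) to 255 (shut); "translation": the shift along the tool's x, y, z in m, a list of three; "dr": the turn, a rotation vector about the tool's x, y, z in rad, a list of three. A call has 1 to 5 rows; each row is the pose to reach, as a shift and turn from the pose commanded when the call began, along the tool's axes at that moment; what a row does not reach only later rows make up. A row lasts 1/10 s, in which the tool goes at most 50 mm and 8.59 degrees, less where a joint would pass 70% of its speed; a pose out of reach is approached as far as the arm can. A call with a gripper value outside its range is refused whole. The fingers move at their own pace and stop on an object; FORCE is the grip in N (left out, the last holds). Time passes only in rows, so rows that repeat a pose let the fingers close. It gives the time, the measured TCP pose, the force and the opening at its end, in the units of the state.
- sensors.observe(): the state, without advancing time (a new reading comes with each control period).
- cams.get_image(name): name is "scene" or "top"; returns (picture, depth): 400x640x3 uint8, blue, green, red; 400x640 float32, m along the optical axis (not along the pixel's ray), 0 where there is no reading.
- cams.calibration(name): a dict with "vertical_fov" (degrees; the focal length in pixels is half the picture's height over the tangent of half this angle, whatever the lens; pixels are square), "cx", "cy" (the principal point, pixels), "extrinsics" (4x4, takes a point from camera to world coordinates). Camera axes: x right, y down, z forward; pixel columns grow to the right and rows downward; lengths in m; the calibration is good to about 2 mm. A picture is of the moment at which its call begins. calibration takes no time and is no camera call.
- env.close_job(): hands the job in, once; it reports no verdict.
The state is a dict: "time_s": time; "q": joint angles; "qvel": joint speeds; "joint_efforts": joint torques, N m; "position": TCP position; "tool_rot": TCP orientation; "ft_force": force on the tool from outside, world axes, zero at the start; "wrist_torque": the same for the moment, N m; "grip_width": finger opening in m.
Only numpy, scipy, OpenCV 4.12 (cv2) and the standard library are available. Lean on these libraries where they do the work, as an engineer would, in place of code of your own. Each camera call takes 0.05 s, during which the arm holds its last target. There are 200 camera calls.

## Task

Lay the short square tube in the trough of the drilling jig and push it under the bridge until it is fully home against the end stop. Then turn the thumbscrew clockwise until it seats, back it off a quarter turn for running clearance, and finish while still gripping its head and holding it there, so that I can run up the locknut. Leave the other things on the bench where they are.

Things in the scene. Friction and masses are not known exactly. Their poses are not given: they have to be found in the camera images.
- jig: Blue tube-drilling jig bolted to the bench, fixed. Origin on the bench straight under the thumbscrew's axis; x runs along the trough in the loading direction, from its open end to the end stop; y across, z up. Base plate 305 x 120 mm, 10 mm thick, x -200..+105 mm. Blue end stop: face at x = +70 mm, 72 mm high, with a drill-bush arm over x +28..+88 mm, 60 to 78 mm high.
- jig_trough (a point): Middle of the open trough's floor, at jig x = -108 mm, 14 mm above the bench; axes as the jig. The bent-steel trough runs x -190..+70 mm of the jig. It is 43 mm wide inside, with straight sides up to 19 mm above the bench; before the bridge these go on as lips flared out at 45 degrees, up to 25 mm above the bench, 60 mm wide outside.
- jig_bridge (a point): Top centre of the steel bridge, 78 mm above the bench on the screw's axis; axes as the jig. The bridge spans the trough at jig x -18..+18 mm, 88 mm wide; its uprights stand at y +-28..40 mm and its plate's underside is 64 mm above the bench (bolt heads and boss on top reach 83 mm).
- jig_home (a point): Where the centre of the 40 x 40 x 160 mm tube is when it lies fully home in the trough, against the end stop: 34 mm above the bench, 10 mm before the thumbscrew's axis (jig x -10). Axes as the jig. The tube then sticks out 72 mm from under the bridge on the open side. Laid with its centre at jig x -108 it is 98 mm short of home and 10 mm clear of the bridge.
- tube_center (a point): Centre of the loose short square tube to be loaded: bright galvanised steel, 40 x 40 mm outside, 3 mm wall, 160 mm long, about 0.45 kg. Its x axis runs along the tube; both ends are alike. It lies flat on the bench at the start (centre 20 mm above the bench).
- thumbscrew_grip (a point): Middle of the thumbscrew's spade head on the vertical screw axis, 118 mm above the bench. The head is a black plate with one red end: 40 mm long (x axis, red end at +x), 10 mm thick (y axis, the way to pinch it), from 100 to 132 mm above the bench. Below it a 10 mm thick neck, then from 94 mm down a brass locknut 27 mm wide that turns with the screw. It rises 0.3 mm per rad backed off.
- thumbscrew (a joint): Turn of the thumbscrew, rad: 0 when seated hard down (it cannot turn further), negative when backed off; it grows as the head is turned clockwise seen from above. A quarter turn is 1.571. At the start it is 1.95 to 2.75 rad short of its seat. It turns against a light drag of about 0.1 N m and stays where it is left. At the start its pad leaves room for the tube.
- offcut_long: Bystander: dark rectangular tube offcut 60 x 30 x 250 mm lying flat, origin under its centre, x along it.
- offcut_flat: Bystander: dark rectangular tube offcut 50 x 25 x 170 mm lying flat, origin under its centre, x along it.
- wire_brush: Bystander: wire brush with wooden handle, 290 mm long along x, 30 mm wide, 28 mm high, bristles down.
- square: Bystander: engineer's square lying flat, dark stock 100 x 18 x 16 mm (origin under its middle), steel blade 150 mm along y.
- grinder: Bystander: grey and orange angle grinder lying disc up, about 250 mm long, 76 mm high, side handle; origin near the middle, x towards the disc.
- g_clamp: Bystander: red G-clamp lying flat, about 130 x 200 mm, 17 mm high; origin in the middle of its frame.
- bolt_bin: Bystander: small orange bin of bolts, 100 x 80 x 45 mm, origin under its centre.
- hammer: Bystander: hammer lying on its side, handle to its -x.

How it is judged (in metres and radians):
On the way, in this order (a step that is already met when the one before it is completed fails the run):
1. the tube lies in the trough, fully home against the end stop (x of tube_center in the frame of jig between -0.014 and -0.005 m and y of tube_center in the frame of jig between -0.005 and 0.005 m and z of tube_center in the frame of jig between 0.031 and 0.037 m and angle between the x axis of tube_center and the x axis of jig, either way round below 0.06 rad), for 0.3 s.
2. the thumbscrew is turned down until it seats, the tube still home (all of step 1 and value of joint thumbscrew above -0.08 rad), for 0.2 s.
At the end, for the whole second after the job is handed in: The tube lies flat in the trough within 4 mm of fully home; the thumbscrew, having been seated, stands a quarter turn back from its seat within 15 degrees and is still; the fingers are still gripping its head with more than 3 N, and the arm no longer touches the tube (all of step 1 and value of joint thumbscrew between -1.84 and -1.3 rad and velocity of joint thumbscrew between -0.08 and 0.08 rad/s and contact force between the fingers and thumbscrew above 3 N and distance between the grasp point and thumbscrew_grip below 0.035 m and contact force between the arm and tube below 0.5 N and linear speed of tube below 0.02 m/s); the arm keeps its last pose, push and grip.
It fails at once if a bystander is shifted by more than 30 mm (distance of any of offcut_long, offcut_flat, wire_brush, square, grinder, g_clamp, bolt_bin, hammer from where it was at the start of the episode above 0.03 m).
It also fails if it takes over 72 s, if anything falls off the work surface, if the arm or the gripper's body presses on something with over 40 N, if the wrist force passes 120 N, or if a joint passes its speed limit or range.

## Working session

There is one attempt and no reset: what is moved stays moved. The work goes in short steps, Python scripts to look and compute and a shell command to move; the robot and the scene stay as the last step left them, time stands still between calls to the robot, and variables do not carry over. Pictures are saved under pics/ and viewed, about 8 in all and at most 12, crops included, and the job is handed in when it is done.

```bash
ls; mkdir -p pics; python3 - <<'E'
from rig import sensors,cams
import cv2,numpy as np
s=sensors.observe(); print({k:np.round(v,3).tolist() for k,v in s.items()})
for n in("scene","top"):
    im,d=cams.get_image(n); cv2.imwrite(f"pics/{n}0.png",im); np.save(f"pics/{n}0.npy",d)
    c=cams.calibration(n); print(n,c)
E
```

```text
pics
{'time_s': 0.0, 'q': [-79.371, 21.841, 74.385, 0.001, 83.856, -12.336], 'qvel': [-0.153, 0.074, -0.012, 0.072, 0.01, 0.004], 'joint_efforts': [-0.001, -44.846, -23.127, -0.0, 0.005, 0.0], 'position': [0.215, -0.506, 0.231], 'tool_rot': [[-0.0, 0.39, -0.921], [0.001, -0.921, -0.39], [-1.0, -0.001, -0.0]], 'ft_force': [0.562, 0.156, -0.675], 'wrist_torque': [0.001, -0.021, 0.035], 'grip_width': 0.085}
scene {'vertical_fov': 42.72613216557535, 'cx': 326.5621001654743, 'cy': 208.12887369026384, 'extrinsics': array([[-0.06402381,  0.5840637 , -0.80917893,  1.616664  ],
       [ 0.99789118,  0.04614957, -0.04564443,  0.08930601],
       [ 0.01068401, -0.81039485, -0.58578668,  0.90556428],
       [ 0.        ,  0.        ,  0.        ,  1.        ]])}
top {'vertical_fov': 49.57706452365382, 'cx': 320.35521247596546, 'cy': 195.07628788595417, 'extrinsics': array([[ 0.01827831, -0.99352959,  0.11209309,  0.370111  ],
       [-0.99982965, -0.01787551,  0.00459748,  0.02960523],
       [-0.00256402, -0.11215803, -0.99368707,  1.34077305],
       [ 0.        ,  0.        ,  0.        ,  1.        ]])}
```

View pics/top0.png

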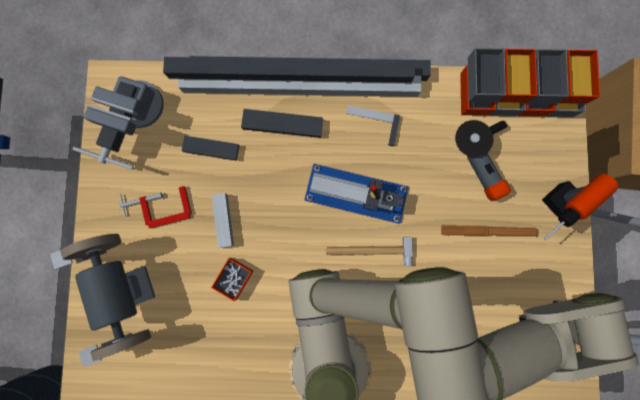

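View pics/scene0.png

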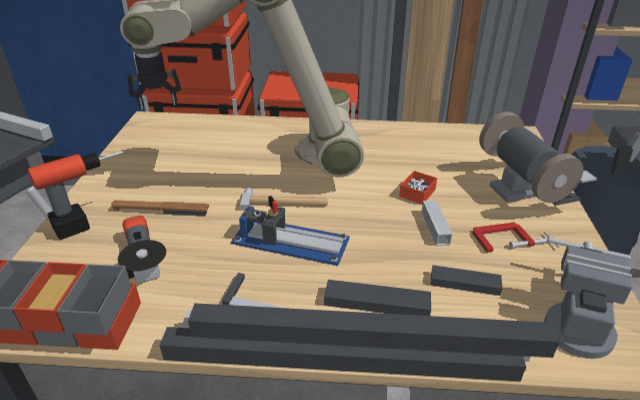

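The top view shows the tube at about (222,220), the jig at (357,193) with its open end on the left and its screw at about (378,192). The bin is at (232,279) and the G-clamp at (165,207). The scene view shows the red/black screw head at about (273,207) and the tube at (436,222).

```bash
cat > h.py <<'E'
import numpy as np,cv2
from rig import cams,sensors
def ray(n,uv,z):
    c=cams.calibration(n); f=200/np.tan(np.radians(c["vertical_fov"]/2)); E=c["extrinsics"]
    uv=np.atleast_2d(uv).astype(float)
    d=np.c_[(uv[:,0]-c["cx"])/f,(uv[:,1]-c["cy"])/f,np.ones(len(uv))]@E[:3,:3].T
    return E[:3,3]+d*((z-E[2,3])/d[:,2])[:,None]
def cloud(n,D):
    c=cams.calibration(n); f=200/np.tan(np.radians(c["vertical_fov"]/2)); E=c["extrinsics"]
    v,u=np.mgrid[:400,:640]
    P=np.dstack([(u-c["cx"])/f*D,(v-c["cy"])/f*D,D])
    return P@E[:3,:3].T+E[:3,3]
def rect(p):
    r=cv2.minAreaRect(p[:,:2].astype(np.float32)); b=cv2.boxPoints(r)
    e=[b[1]-b[0],b[2]-b[1]]; e=max(e,key=np.linalg.norm)
    return np.array(r[0]),sorted(r[1]),np.degrees(np.arctan2(e[1],e[0]))
E
python3 - <<'E'
from h import *
im=cv2.imread("pics/top0.png"); D=np.load("pics/top0.npy"); P=cloud("top",D)
hsv=cv2.cvtColor(im,cv2.COLOR_BGR2HSV)
# blue plate
m=cv2.inRange(hsv,(100,120,40),(125,255,255)); m[:150]=0; m[240:]=0; m[:,:290]=0; m[:,430:]=0
v,u=np.nonzero(m); z=P[v,u,2]; k=(z<0.018)&(z>0)
print("z bench", np.median(P[240:260,150:190,2]), "n",k.sum())
print("jig plate",rect(ray("top",np.c_[u,v][k],0.010)))
# tube
m=np.zeros((400,640),bool); s=np.s_[185:255,200:245]
m[s]=(hsv[s][...,1]<60)&(P[s][...,2]>0.03)
v,u=np.nonzero(m); print("tube",rect(ray("top",np.c_[u,v],0.040)),np.median(P[v,u,2]),len(u))
# red head
m=cv2.inRange(hsv,(0,150,80),(8,255,255))|cv2.inRange(hsv,(172,150,80),(180,255,255)); m[:170]=0;m[220:]=0;m[:,:350]=0;m[:,420:]=0
v,u=np.nonzero(m); print("red px",u.mean(),v.mean(),len(u),ray("top",[u.mean(),v.mean()],0.132))
q=(P[...,2]>0.115)&(P[...,2]<0.15); q[:170]=0;q[220:]=0;q[:,:350]=0;q[:,420:]=0
v,u=np.nonzero(q); print("head px",len(u),rect(ray("top",np.c_[u,v],0.132)), np.median(P[v,u,2]))
cv2.imwrite("pics/crop1.png",cv2.resize(im[150:240,290:430],None,fx=5,fy=5,interpolation=cv2.INTER_CUBIC))
E
```

```text
z bench -0.0002496501100404114 n 1445
jig plate (array([ 0.52841789, -0.07507108]), [0.11567607522010803, 0.3007134795188904], np.float32(77.18522))
tube (array([0.43584475, 0.3309305 ]), [0.042535532265901566, 0.15999846160411835], np.float32(9.549563)) 0.039654884616065145 747
red px 372.9130434782609 187.6086956521739 23 [[ 0.53026707 -0.11226461  0.132     ]]
head px 65 (array([ 0.5166477 , -0.11972768]), [0.012655770406126976, 0.0392601378262043], np.float32(29.954647)) 0.13198113968439884
```

View pics/crop1.png

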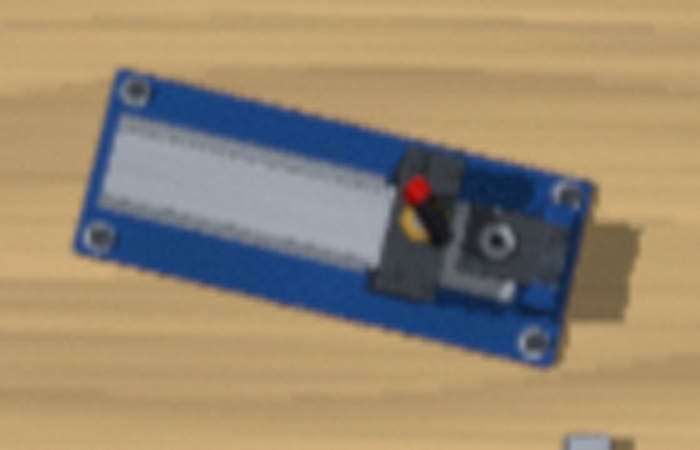

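```bash
cat >> h.py <<'E'
O=np.array([.5173,-.1205]); JY=-102.8
jx=np.array([np.cos(np.radians(JY)),np.sin(np.radians(JY))]); jy=np.array([-jx[1],jx[0]])
def jig(x,y=0): return O+x*jx+y*jy
def go(xy,z,yaw):
    "remaining shift (tool axes) and cw turn to TCP xy,z with jaw yaw"
    s=sensors.observe(); R=np.array(s["tool_rot"]); p=np.array(s["position"])
    cur=np.degrees(np.arctan2(R[1,1],R[0,1])); t=R.T@(np.r_[xy,z]-p)
    print("t",np.round(t,4),"drx",round(float(np.radians(cur-yaw)),4),"tilt",np.round(R[:,0],3))
    print("pos",np.round(p,4),"yaw",round(cur,2),"q",np.round(s["q"],1),"F",np.round(s["ft_force"],1),"T",np.round(s["wrist_torque"],2),"w",round(float(s["grip_width"]),4),"time",s["time_s"])
E
python3 -c "
from h import *
go([.4654,.3359],.15,-80.45)"
```

```text
t [ 0.0818 -0.6773 -0.5595] drx 0.2341 tilt [-0.     0.001 -1.   ]
pos [ 0.2145 -0.5061  0.2308] yaw -67.03 q [-79.4  21.8  74.4  -0.   83.9 -12.3] F [0.2 0.5 0.1] T [ 0.01 -0.02  0.01] w 0.0856 time 0.1
```

```bash
python3 -m crank '{"hand":[0,0,0,0,0],"translation":[[0,-0.038,-0.031],[0,-0.076,-0.062],[0,-0.114,-0.093],[0,-0.152,-0.124],[0,-0.19,-0.155]],"dr":[[0,0,0],[0,0,0],[0,0,0],[0,0,0],[0,0,0]]}'
python3 -m crank '{"hand":[0,0,0,0,0],"translation":[[0,-0.038,-0.031],[0,-0.076,-0.062],[0,-0.114,-0.093],[0,-0.152,-0.124],[0,-0.19,-0.155]],"dr":[[0,0,0],[0,0,0],[0,0,0],[0,0,0],[0,0,0]]}'
python3 -m crank '{"hand":[0,0,0,0,0],"translation":[[0,-0.038,-0.031],[0,-0.076,-0.062],[0,-0.114,-0.093],[0,-0.152,-0.124],[0,-0.19,-0.155]],"dr":[[0,0,0],[0,0,0],[0,0,0],[0,0,0],[0,0,0]]}'
python3 -c "
from h import *
go([.4654,.3359],.15,-80.45)"
```

```text
time_s: 0.6
position: [0.2832, -0.2689, 0.2311]
tool_rot: [[-0.0, 0.39, -0.921], [0.0, -0.921, -0.39], [-1.0, -0.0, -0.0]]
ft_force: [0.9, -0.4, 0.3]
grip_width: 0.0856
time_s: 1.1
position: [0.3517, -0.0336, 0.2314]
tool_rot: [[0.0, 0.39, -0.921], [-0.0, -0.921, -0.39], [-1.0, 0.0, -0.0]]
ft_force: [1.5, -0.5, 0.2]
grip_width: 0.0854
time_s: 1.6
position: [0.4203, 0.2022, 0.2312]
tool_rot: [[-0.0, 0.391, -0.921], [-0.0, -0.921, -0.391], [-1.0, 0.0, 0.0]]
ft_force: [0.6, -0.4, 0.9]
grip_width: 0.0853
t [ 0.0812 -0.1055 -0.0938] drx 0.2346 tilt [-0. -0. -1.]
pos [0.4203 0.2022 0.2312] yaw -67.01 q [11.1 13.4 86.9 -0.  79.7 78.1] F [ 0.6 -0.4  0.9] T [ 0.01 -0.02 -0.06] w 0.0853 time 1.6
```

```bash
python3 -m crank '{"hand":[0,0,0,0,0],"translation":[[0.02,-0.027,-0.024],[0.04,-0.054,-0.048],[0.06,-0.081,-0.072],[0.081,-0.105,-0.094],[0.081,-0.105,-0.094]],"dr":[[0.06,0,0],[0.12,0,0],[0.18,0,0],[0.234,0,0],[0.234,0,0]]}'
python3 - <<'E'
from h import *
go([.4654,.3359],.018,-80.45)
im,D=cams.get_image("scene"); cv2.imwrite("pics/s1.png",cv2.resize(im[120:270,340:560],None,fx=3,fy=3))
E
```

```text
time_s: 2.1
position: [0.4652, 0.3354, 0.1466]
tool_rot: [[-0.005, 0.167, -0.986], [-0.002, -0.986, -0.167], [-1.0, 0.001, 0.005]]
ft_force: [-0.1, -2.0, 1.0]
grip_width: 0.085
t [ 0.1286 -0.0005 -0.001 ] drx 0.0014 tilt [-0.005 -0.002 -1.   ]
pos [0.4652 0.3354 0.1466] yaw -80.37 q [ 24.   28.4  78.1   0.   73.8 104.3] F [-0.1 -2.   1. ] T [-0.04  0.05  0.05] w 0.085 time 2.1
```

View pics/s1.png

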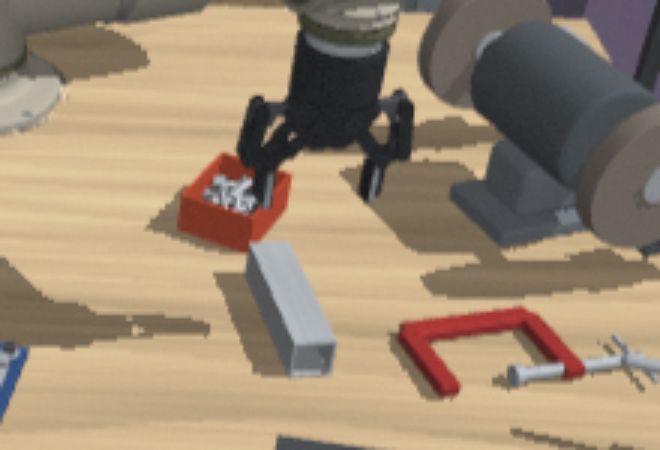

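The crop shows the open jaws straddling the tube line above it (tube centre at about (290,310) in the crop), and the bin and clamp are clear of the fingers. I'll descend and grip.

```bash
python3 -m crank '{"hand":[0,0,0,0,0],"translation":[[0.04,0,0],[0.08,0,0],[0.11,0,-0.001],[0.129,0,-0.001],[0.129,0,-0.001]],"dr":[[0,0,0],[0,0,0],[0,0,0],[0,0,0],[0,0,0]]}'
python3 -m crank '{"hand":[255,255,255,255,255],"translation":[[0,0,0],[0,0,0],[0,0,0],[0,0,0],[0,0,0]],"dr":[[0,0,0],[0,0,0],[0,0,0],[0,0,0],[0,0,0]]}' 90
python3 -m crank '{"hand":[255,255,255,255,255],"translation":[[0,0,0],[0,0,0],[0,0,0],[0,0,0],[0,0,0]],"dr":[[0,0,0],[0,0,0],[0,0,0],[0,0,0],[0,0,0]]}'
python3 -c "
from h import *
go([.4654,.3359],.018,-80.45)"
```

```text
time_s: 2.65
position: [0.4659, 0.332, 0.0199]
tool_rot: [[-0.004, 0.166, -0.986], [-0.002, -0.986, -0.166], [-1.0, 0.001, 0.004]]
ft_force: [0.6, 0.4, 0.6]
grip_width: 0.0852
time_s: 3.15
position: [0.4681, 0.3346, 0.0239]
tool_rot: [[0.005, 0.166, -0.986], [0.003, -0.986, -0.166], [-1.0, -0.003, -0.005]]
ft_force: [-1.5, 2.8, 11.4]
grip_width: 0.0381
time_s: 3.65
position: [0.4681, 0.3346, 0.0239]
tool_rot: [[0.005, 0.166, -0.986], [0.003, -0.986, -0.166], [-1.0, -0.003, -0.005]]
ft_force: [-1.3, 3.2, 9.8]
grip_width: 0.038
t [ 0.0059 -0.0017  0.0025] drx -0.0002 tilt [ 0.005  0.003 -1.   ]
pos [0.4681 0.3346 0.0239] yaw -80.46 q [2.370e+01 3.700e+01 8.590e+01 1.000e-01 5.670e+01 1.042e+02] F [-1.3  3.2  9.8] T [ 0.76  0.29 -0.17] w 0.038 time 3.65
```

```bash
python3 -m crank '{"hand":[255,255,255,255,255],"translation":[[-0.02,0,0],[-0.05,0,0],[-0.09,0,0],[-0.13,0,0],[-0.13,0,0]],"dr":[[0,0,0],[0,0,0],[0,0,0],[0,0,0],[0,0,0]]}'
python3 - <<'E'
from h import *
go(jig(-.138),.15,-12.8)
im,D=cams.get_image("scene"); cv2.imwrite("pics/s2.png",cv2.resize(im[120:270,340:560],None,fx=3,fy=3))
E
```

```text
time_s: 4.15
position: [0.4688, 0.3343, 0.1571]
tool_rot: [[0.01, 0.166, -0.986], [0.004, -0.986, -0.166], [-1.0, -0.002, -0.01]]
ft_force: [0.5, -0.4, -5.6]
grip_width: 0.0379
t [ 0.0065  0.3289 -0.0247] drx -1.1802 tilt [ 0.01   0.004 -1.   ]
pos [0.4688 0.3343 0.1571] yaw -80.42 q [ 23.7  27.7  77.5  -0.   74.2 104.1] F [ 0.5 -0.4 -5.6] T [ 0.02 -0.17 -0.  ] w 0.0379 time 4.15
```

View pics/s2.png

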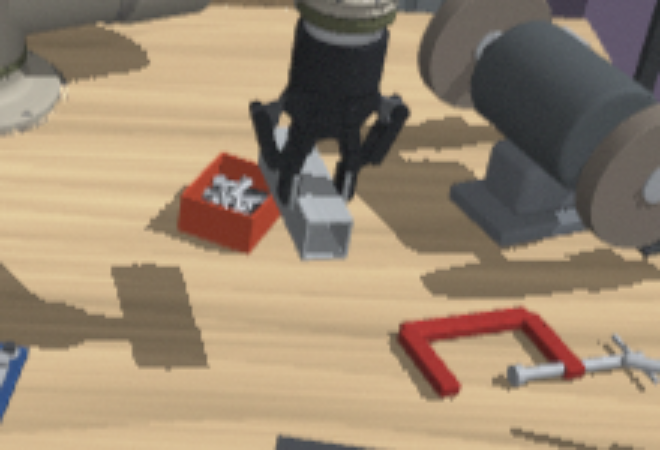

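The tube is lifted and gripped, end-on at about (327,235) in the crop, and sits level. Next: carry it to the jig.

```bash
python3 -m crank '{"hand":[255,255,255,255,255],"translation":[[0,0.038,-0.003],[0,0.076,-0.006],[0,0.114,-0.009],[0,0.152,-0.012],[0,0.19,-0.015]],"dr":[[-0.14,0,0],[-0.28,0,0],[-0.42,0,0],[-0.56,0,0],[-0.7,0,0]]}'
python3 -c "
from h import *
go(jig(-.138),.15,-12.8)"
```

```text
time_s: 4.7
position: [0.5123, 0.147, 0.1495]
tool_rot: [[-0.004, 0.766, -0.643], [-0.0, -0.643, -0.766], [-1.0, -0.003, 0.002]]
ft_force: [0.3, -0.0, -5.7]
grip_width: 0.038
t [-0.0006  0.1127  0.0789] drx -0.4747 tilt [-0.004 -0.    -1.   ]
pos [0.5123 0.147  0.1495] yaw -40.0 q [ 3.3 24.5 84.5  0.  71.2 43.3] F [ 0.3 -0.  -5.7] T [ 0.15 -0.16  0.04] w 0.038 time 4.7
```

```bash
python3 -m crank '{"hand":[255,255,255,255,255],"translation":[[0,0.03,0.02],[0,0.06,0.042],[0,0.09,0.063],[0,0.113,0.079],[0,0.113,0.079]],"dr":[[-0.12,0,0],[-0.24,0,0],[-0.36,0,0],[-0.475,0,0],[-0.475,0,0]]}'
python3 - <<'E'
from h import *
im,D=cams.get_image("top"); P=cloud("top",D)
cv2.imwrite("pics/t2.png",cv2.resize(im[140:240,280:440],None,fx=4,fy=4))
go(jig(-.138),.07,-12.8)
im,D=cams.get_image("scene"); cv2.imwrite("pics/s3.png",cv2.resize(im[120:280,200:400],None,fx=4,fy=4,interpolation=cv2.INTER_CUBIC)[:600])
E
```

```text
time_s: 5.2
position: [0.5481, 0.0121, 0.1493]
tool_rot: [[-0.003, 0.974, -0.228], [-0.0, -0.228, -0.974], [-1.0, -0.003, 0.001]]
ft_force: [-0.9, 0.7, -5.6]
grip_width: 0.038
t [ 0.0794  0.0006 -0.0003] drx -0.0085 tilt [-0.004  0.001 -1.   ]
pos [0.5475 0.0139 0.1494] yaw -13.29 q [-10.9  25.9  82.2   0.   72.2   2.3] F [-0.7  0.3 -5.9] T [ 0.17 -0.02  0.03] w 0.0378 time 5.25
```

View pics/t2.png

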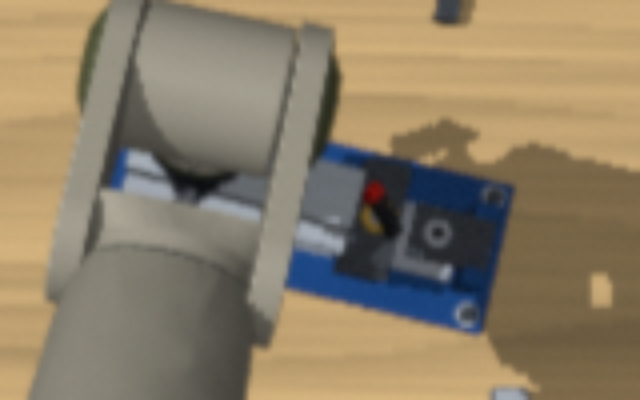

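The crop shows the tube over the trough, its front end at about (362,195), just short of the bridge and parallel to the jig. I'll check its front edge and side offset by depth.

```bash
python3 - <<'E'
from h import *
im,D=cams.get_image("top"); P=cloud("top",D)
R=np.c_[jx,jy]
q=(P[...,:2]-O)@R; z=P[...,2]
m=(z>.150)&(z<.180)&(q[...,0]>-.07)&(q[...,0]<0.02)&(abs(q[...,1])<.04)
x,y,zz=q[...,0][m],q[...,1][m],z[m]
print(m.sum(),np.median(zz),"front",np.percentile(x,[95,100]),"y",np.percentile(y,[0,5,50,95,100]),"slope",np.polyfit(x,y,1)[0])
zx=np.polyfit(x,zz,1); print("pitch",zx[0])
go(jig(-.138),.07,-12.8)
E
```

```text
206 0.16591752336615329 front [-0.02675452 -0.02440103] y [-0.02429158 -0.02319233 -0.00477953  0.01432201  0.01657958] slope 0.04586524515351731
pitch -0.024608804823926574
t [0.0799 0.0012 0.0014] drx -0.0069 tilt [-0.003  0.001 -1.   ]
pos [0.5473 0.0156 0.1499] yaw -13.19 q [-10.8  25.8  82.2   0.   72.2   2.4] F [-0.1  0.4 -5.1] T [ 0.21 -0.01  0.01] w 0.0375 time 5.35
```

```bash
python3 -m crank '{"hand":[255,255,255,255,255],"translation":[[0.02,0.0025,-0.004],[0.05,0.0025,-0.004],[0.075,0.0025,-0.004],[0.09,0.0025,-0.004],[0.09,0.0025,-0.004]],"dr":[[-0.007,0,0],[-0.007,0,0],[-0.007,0,0],[-0.007,0,0],[-0.007,0,0]]}'
python3 -m crank '{"hand":[255,255,255,255,255],"translation":[[0.005,0,0],[0.01,0,0],[0.015,0,0],[0.02,0,0],[0.02,0,0]],"dr":[[0,0,0],[0,0,0],[0,0,0],[0,0,0],[0,0,0]]}'
python3 - <<'E'
from h import *
go(jig(-.142),.038,-12.8)
im,D=cams.get_image("scene"); cv2.imwrite("pics/s4.png",cv2.resize(im[150:280,220:380],None,fx=4.5,fy=4.5,interpolation=cv2.INTER_CUBIC))
E
```

```text
time_s: 5.85
position: [0.5498, 0.0199, 0.059]
tool_rot: [[-0.006, 0.976, -0.22], [0.001, -0.219, -0.976], [-1.0, -0.006, 0.0]]
ft_force: [0.7, 0.1, -4.3]
grip_width: 0.0377
time_s: 6.35
position: [0.5517, 0.0185, 0.0437]
tool_rot: [[0.002, 0.976, -0.22], [-0.0, -0.22, -0.976], [-1.0, 0.002, 0.0]]
ft_force: [-9.5, 0.7, 17.8]
grip_width: 0.0377
t [ 0.0057 -0.0028  0.0011] drx 0.0018 tilt [ 0.002 -0.    -1.   ]
pos [0.5517 0.0185 0.0437] yaw -12.7 q [-10.4  33.8  88.8  -0.   57.4   2.3] F [-9.5  0.7 17.8] T [0.49 1.16 0.19] w 0.0377 time 6.35
```

View pics/s4.png

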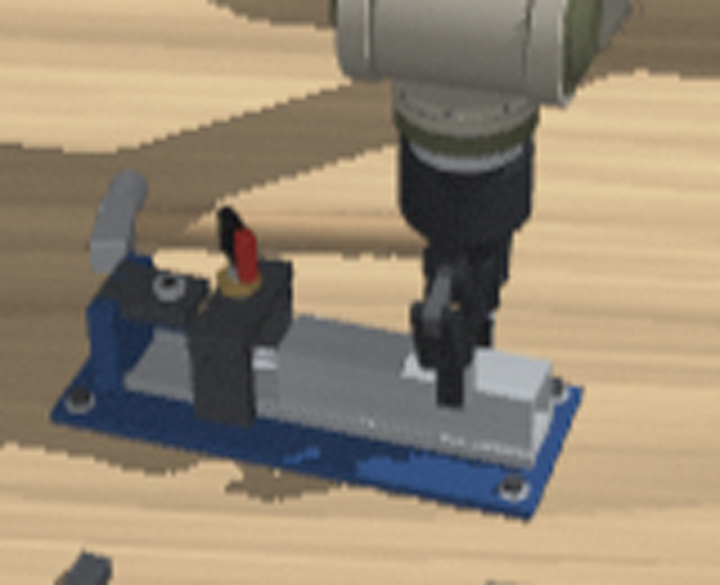

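The tube is over the trough, short of the bridge, but resting on the +y lip: the reaction is -9.5 N in world x and z is about 5 mm high. I'll shift it back towards -y.

```bash
python3 -m crank '{"hand":[255,255,255,255,255],"translation":[[0,-0.001,0],[0,-0.002,0],[0,-0.003,0],[0,-0.004,0],[0,-0.004,0]],"dr":[[0,0,0],[0,0,0],[0,0,0],[0,0,0],[0,0,0]]}'
python3 -c "
from h import *
go(jig(-.142),.038,-12.8)"
```

```text
time_s: 6.9
position: [0.5491, 0.0193, 0.0416]
tool_rot: [[0.004, 0.976, -0.219], [-0.0, -0.219, -0.976], [-1.0, 0.004, -0.0]]
ft_force: [6.0, 2.0, -4.3]
grip_width: 0.038
t [ 0.0036 -0.0001  0.0014] drx 0.0022 tilt [ 0.004 -0.    -1.   ]
pos [0.5491 0.0193 0.0416] yaw -12.67 q [-10.3  33.7  89.4   0.   56.7   2.3] F [ 6.   2.  -4.3] T [ 0.3  -1.07  0.47] w 0.038 time 6.9
```

```bash
python3 -m crank '{"hand":[255,255,255,255,255],"translation":[[0,0.001,0],[0.002,0.0015,0],[0.004,0.0015,0],[0.005,0.0015,0],[0.005,0.0015,0]],"dr":[[0,0,0],[0,0,0],[0,0,0],[0,0,0],[0,0,0]]}'
python3 - <<'E'
from h import *
go(jig(-.142),.038,-12.8)
im,D=cams.get_image("scene"); P=cloud("scene",D); R=np.c_[jx,jy]; q=(P[...,:2]-O)@R
m=(abs(q[...,1])<.016)&(P[...,2]>.035)&(P[...,2]<.07)
for a in (-.19,-.17,-.11,-.09,-.07,-.05):
    k=m&(abs(q[...,0]-a)<.01); print(a,k.sum(),np.round(np.median(P[...,2][k]),4))
E
```

```text
time_s: 7.4
position: [0.5494, 0.0187, 0.0379]
tool_rot: [[0.001, 0.976, -0.22], [-0.001, -0.22, -0.976], [-1.0, 0.001, 0.001]]
ft_force: [-2.5, -1.5, 15.7]
grip_width: 0.0378
t [-0.0001 -0.0004  0.0008] drx 0.0019 tilt [ 0.001 -0.001 -1.   ]
pos [0.5494 0.0187 0.0379] yaw -12.69 q [-10.4  34.1  89.4  -0.1  56.4   2.3] F [-2.5 -1.5 15.7] T [0.1  0.84 0.45] w 0.0378 time 7.4
-0.19 46 0.0534
-0.17 53 0.0534
-0.11 39 0.0538
-0.09 54 0.0534
-0.07 53 0.0533
-0.05 57 0.0534
```

The tube lies flat on the trough floor (top at 53.4 mm along its whole length). Sliding it in, gripped, with the downforce relieved.

```bash
python3 -m crank '{"hand":[255,255,255,255,255],"translation":[[-0.003,0,0.006],[-0.003,0,0.016],[-0.003,0,0.026],[-0.003,0,0.036],[-0.003,0,0.046]],"dr":[[0,0,0],[0,0,0],[0,0,0],[0,0,0],[0,0,0]]}'
python3 -m crank '{"hand":[255,255,255,255,255],"translation":[[0,0,0.008],[0,0,0.014],[0,0,0.014],[0,0,0.014],[0,0,0.014]],"dr":[[0,0,0],[0,0,0],[0,0,0],[0,0,0],[0,0,0]]}'
python3 -c "
from h import *
go(jig(-.082),.038,-12.8)"
```

```text
time_s: 7.95
position: [0.5391, -0.0264, 0.0389]
tool_rot: [[0.0, 0.975, -0.22], [0.001, -0.22, -0.975], [-1.0, 0.0, -0.001]]
ft_force: [5.1, 3.3, -4.9]
grip_width: 0.0379
time_s: 8.45
position: [0.536, -0.0402, 0.039]
tool_rot: [[-0.0, 0.975, -0.22], [-0.001, -0.22, -0.975], [-1.0, 0.0, 0.001]]
ft_force: [4.4, -3.2, -6.8]
grip_width: 0.0379
t [ 0.001  -0.0004  0.0005] drx 0.0015 tilt [-0.    -0.001 -1.   ]
pos [ 0.536  -0.0402  0.039 ] yaw -12.71 q [-16.9  33.1  91.3  -0.1  55.5  -4.1] F [ 4.4 -3.2 -6.8] T [-0.3  -0.85  0.48] w 0.0379 time 8.45
```

```bash
python3 -m crank '{"hand":[100,60,60,60,60],"translation":[[0,0,0],[0,0,0],[0,0,0],[0,0,-0.01],[0,0,-0.03]],"dr":[[0,0,0],[0,0,0],[0,0,0],[0,0,0],[0,0,0]]}' 60
python3 -m crank '{"hand":[60,255,255,255,255],"translation":[[0,0,0],[0,0,0],[0,0,0],[0,0,0],[0,0,0]],"dr":[[0,0,0],[0,0,0],[0,0,0],[0,0,0],[0,0,0]]}'
python3 -m crank '{"hand":[255,255,255,255,255],"translation":[[-0.002,0,0],[-0.002,0,0.01],[-0.002,0,0.02],[-0.002,0,0.028],[-0.002,0,0.03]],"dr":[[0,0,0],[0,0,0],[0,0,0],[0,0,0],[0,0,0]]}'
python3 -c "
from h import *
go(jig(-.073),.038,-12.8)"
```

```text
time_s: 8.95
position: [0.5426, -0.0101, 0.0394]
tool_rot: [[-0.0, 0.975, -0.222], [-0.0, -0.222, -0.975], [-1.0, -0.0, 0.0]]
ft_force: [-0.1, -0.9, -0.6]
grip_width: 0.0655
time_s: 9.45
position: [0.5426, -0.0104, 0.0397]
tool_rot: [[0.001, 0.975, -0.221], [0.0, -0.221, -0.975], [-1.0, 0.0, -0.0]]
ft_force: [-0.4, 2.7, 5.8]
grip_width: 0.0385
time_s: 9.95
position: [0.5356, -0.0408, 0.0411]
tool_rot: [[-0.001, 0.975, -0.222], [0.0, -0.222, -0.975], [-1.0, -0.001, 0.0]]
ft_force: [-0.2, 0.4, -4.7]
grip_width: 0.0386
t [ 0.0031 -0.0002  0.0088] drx -0.0002 tilt [-0.001  0.    -1.   ]
pos [ 0.5356 -0.0408  0.0411] yaw -12.81 q [-17.   32.9  91.3  -0.   55.8  -4.2] F [-0.2  0.4 -4.7] T [ 0.3  -0.07 -0.02] w 0.0386 time 9.95
```

```bash
python3 -m crank '{"hand":[255,255,255,255,255],"translation":[[0.001,0,0.002],[0.001,0,0.004],[0.001,0,0.006],[0.001,0,0.008],[0.001,0,0.008]],"dr":[[0,0,0],[0,0,0],[0,0,0],[0,0,0],[0,0,0]]}'
python3 -c "
from h import *
go(jig(-.073),.038,-12.8)
im,D=cams.get_image('scene'); P=cloud('scene',D); R=np.c_[jx,jy]; q=(P[...,:2]-O)@R
m=(abs(q[...,1])<.019)&(P[...,2]>.046)&(P[...,2]<.06)&(q[...,0]<-.02); print(np.percentile(q[...,0][m],[0,1,3]),np.median(P[...,2][m]))
"
```

```text
time_s: 10.45
position: [0.5342, -0.0475, 0.0404]
tool_rot: [[0.0, 0.975, -0.22], [-0.0, -0.22, -0.975], [-1.0, 0.0, 0.0]]
ft_force: [0.2, 0.0, -3.5]
grip_width: 0.0386
t [ 0.0024 -0.0003  0.0019] drx 0.0015 tilt [ 0. -0. -1.]
pos [ 0.5342 -0.0475  0.0404] yaw -12.71 q [-17.7  32.9  91.5  -0.   55.6  -5. ] F [ 0.2  0.  -3.5] T [-0.01  0.07  0.03] w 0.0386 time 10.45
[-0.09463357 -0.09397973 -0.09333263] 0.05406525935405654
```

```bash
python3 -m crank '{"hand":[255,255,255,255],"translation":[[0,0,0.002],[0,0,0.003],[0,0,0.004],[0,0,0.004]],"dr":[[0,0,0],[0,0,0],[0,0,0],[0,0,0]]}'
python3 -m crank '{"hand":[255,255,255,255],"translation":[[0,0,0.001],[0,0,0.002],[0,0,0.003],[0,0,0.003]],"dr":[[0,0,0],[0,0,0],[0,0,0],[0,0,0]]}'
python3 -c "
from h import *
go(jig(-.073),.038,-12.8)"
```

```text
time_s: 10.9
position: [0.5336, -0.0484, 0.0404]
tool_rot: [[0.001, 0.976, -0.22], [0.005, -0.22, -0.976], [-1.0, -0.0, -0.005]]
ft_force: [4.8, 18.2, -1.7]
grip_width: 0.0385
time_s: 11.3
position: [0.5332, -0.0485, 0.0404]
tool_rot: [[0.002, 0.976, -0.219], [0.009, -0.219, -0.976], [-1.0, -0.0, -0.009]]
ft_force: [9.3, 33.7, -2.1]
grip_width: 0.0385
t [0.0024 0.0004 0.0007] drx 0.0021 tilt [ 0.002  0.009 -1.   ]
pos [ 0.5332 -0.0485  0.0404] yaw -12.68 q [-18.1  32.8  91.6   0.6  55.6  -5.8] F [ 9.3 33.7 -2.1] T [ 5.54 -1.49  0.55] w 0.0385 time 11.3
```

Contact force rises to 35 N with no further motion, so the tube looks home. I'll relax, release, lift off and check it visually.

```bash
python3 -m crank '{"hand":[255,255,100,60,60],"translation":[[0,0,-0.003],[0,0,-0.005],[0,0,-0.005],[0,0,-0.005],[0,0,-0.005]],"dr":[[0,0,0],[0,0,0],[0,0,0],[0,0,0],[0,0,0]]}'
python3 -m crank '{"hand":[0,0,0,0,0],"translation":[[0,0,0],[-0.03,0,0],[-0.08,0,0],[-0.13,0,-0.03],[-0.15,0,-0.08]],"dr":[[0,0,0],[0,0,0],[0,0,0],[0,0,0],[0,0,0]]}'
python3 - <<'E'
from h import *
R=np.c_[jx,jy]
go(jig(0),.17,120)
for n in("scene","top"):
    im,D=cams.get_image(n); P=cloud(n,D); q=(P[...,:2]-O)@R
    m=(abs(q[...,1])<.019)&(P[...,2]>.046)&(P[...,2]<.06)&(q[...,0]<-.02)&(q[...,0]>-.13); print(n,m.sum(),np.percentile(q[...,0][m],[0,3,97,100]),np.median(P[...,2][m]),"y",np.percentile(q[...,1][m],[3,97]))
    b=(abs(q[...,1])<.05)&(abs(P[...,2]-.078)<.004)&(abs(q[...,0])<.03); print("bridge top",b.sum(),np.percentile(q[...,0][b],[3,97]) if b.any() else "")
    if n=="scene": cv2.imwrite("pics/s5.png",cv2.resize(im[150:280,220:380],None,fx=4.5,fy=4.5,interpolation=cv2.INTER_CUBIC))
E
```

```text
time_s: 11.8
position: [0.5339, -0.0497, 0.0406]
tool_rot: [[0.001, 0.975, -0.221], [-0.0, -0.221, -0.975], [-1.0, 0.001, 0.0]]
ft_force: [-0.6, -0.2, 0.3]
grip_width: 0.0655
time_s: 12.3
position: [0.5503, 0.0182, 0.1896]
tool_rot: [[0.006, 0.975, -0.224], [-0.002, -0.224, -0.975], [-1.0, 0.006, 0.0]]
ft_force: [1.1, 0.5, -1.0]
grip_width: 0.0853
t [ 0.0196 -0.0012  0.1426] drx -2.3203 tilt [ 0.006 -0.002 -1.   ]
pos [0.5503 0.0182 0.1896] yaw -12.94 q [-10.4  23.7  78.6  -0.   77.4   2.5] F [ 1.1  0.5 -1. ] T [-0.02  0.04 -0.02] w 0.0853 time 12.3
scene 234 [-0.0933036  -0.09144822 -0.02244699 -0.02016886] 0.05323321546276477 y [-0.01760471  0.0179344 ]
bridge top 186 [-0.02119421  0.01263784]
top 198 [-0.0677323  -0.06628031 -0.02111515 -0.0200749 ] 0.054343358840914124 y [-0.01767041  0.01759998]
bridge top 228 [-0.01670343  0.01796368]
```

View pics/s5.png

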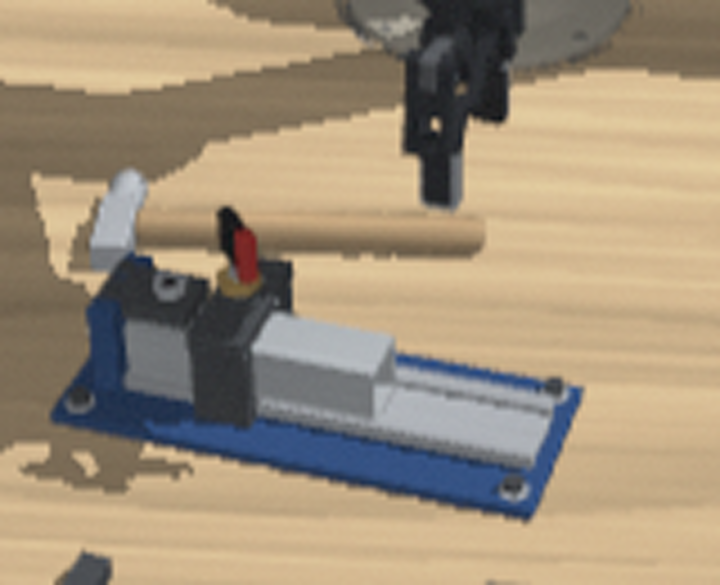

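The view shows the tube against the blue end stop (left end at about (125,350) in the crop) and sticking out to about (385,370). The bridge edge reads 3 mm low in this view, so the tail is at about -90 mm: home. Next, turn the hand to the head's orientation above the screw.

```bash
python3 -m crank '{"hand":[0,0,0,0,0],"translation":[[0,0,0.028],[0,0,0.056],[0,0,0.084],[0,0,0.112],[0,-0.001,0.142]],"dr":[[-0.14,0,0],[-0.28,0,0],[-0.42,0,0],[-0.56,0,0],[-0.7,0,0]]}'
python3 -m crank '{"hand":[0,0,0,0,0],"translation":[[0,0,0],[0,0,0],[0,0,0],[0,0,0],[0,0,0]],"dr":[[-0.14,0,0],[-0.28,0,0],[-0.42,0,0],[-0.56,0,0],[-0.7,0,0]]}'
python3 -m crank '{"hand":[0,0,0,0,0],"translation":[[0,0,0],[0,0,0],[0,0,0],[0,0,0],[0,0,0]],"dr":[[-0.14,0,0],[-0.28,0,0],[-0.42,0,0],[-0.56,0,0],[-0.7,0,0]]}'
python3 -c "
from h import *
go(jig(0),.104,120)"
```

```text
time_s: 12.9
position: [0.5163, -0.1203, 0.185]
tool_rot: [[-0.001, 0.885, 0.465], [0.0, 0.465, -0.885], [-1.0, -0.001, -0.001]]
ft_force: [0.6, 0.1, 0.7]
grip_width: 0.0855
time_s: 13.4
position: [0.5166, -0.1194, 0.185]
tool_rot: [[-0.001, 0.378, 0.926], [0.0, 0.926, -0.378], [-1.0, -0.0, -0.001]]
ft_force: [-0.7, 0.1, 0.0]
grip_width: 0.0854
time_s: 13.9
position: [0.5166, -0.1193, 0.185]
tool_rot: [[-0.001, -0.307, 0.952], [0.0, 0.952, 0.307], [-1.0, 0.001, -0.001]]
ft_force: [0.8, -1.2, -0.7]
grip_width: 0.0852
t [ 0.081  -0.0014  0.0004] drx -0.2112 tilt [-0.001  0.    -1.   ]
pos [ 0.5166 -0.1193  0.185 ] yaw 107.9 q [ -25.8   22.1   82.    -0.    76.  -133.7] F [ 0.8 -1.2 -0.7] T [-0.02 -0.   -0.04] w 0.0852 time 13.9
```

```bash
python3 -m crank '{"hand":[0,0,0,0,0],"translation":[[0,0,0],[0.02,-0.001,0],[0.045,-0.001,0],[0.07,-0.001,0],[0.081,-0.001,0]],"dr":[[-0.11,0,0],[-0.21,0,0],[-0.21,0,0],[-0.21,0,0],[-0.21,0,0]]}'
python3 -m crank '{"hand":[150,255,255,255,255],"translation":[[0,0,0],[0,0,0],[0,0,0],[0,0,0],[0,0,0]],"dr":[[0,0,0],[0,0,0],[0,0,0],[0,0,0],[0,0,0]]}' 50
python3 -m crank '{"hand":[255,255,255],"translation":[[0,0,0],[0,0,0],[0,0,0]],"dr":[[0,0,0],[0,0,0],[0,0,0]]}'
python3 - <<'E'
from h import *
go(jig(0),.104,120)
im,D=cams.get_image("scene"); cv2.imwrite("pics/s6.png",cv2.resize(im[150:280,220:380],None,fx=4.5,fy=4.5,interpolation=cv2.INTER_CUBIC))
E
```

```text
time_s: 14.4
position: [0.5161, -0.1198, 0.1023]
tool_rot: [[-0.004, -0.494, 0.869], [0.002, 0.869, 0.494], [-1.0, 0.003, -0.002]]
ft_force: [-0.2, 0.3, 0.2]
grip_width: 0.0851
time_s: 14.9
position: [0.5175, -0.1199, 0.1052]
tool_rot: [[0.001, -0.494, 0.869], [-0.001, 0.869, 0.494], [-1.0, -0.001, 0.001]]
ft_force: [-0.2, 0.2, 0.2]
grip_width: 0.0123
time_s: 15.2
position: [0.5172, -0.1194, 0.1052]
tool_rot: [[0.0, -0.495, 0.869], [0.0, 0.869, 0.495], [-1.0, 0.0, 0.0]]
ft_force: [-2.1, 4.2, 6.6]
grip_width: 0.0093
t [ 0.0012 -0.001  -0.0005] drx -0.0061 tilt [ 0.  0. -1.]
pos [ 0.5172 -0.1194  0.1052] yaw 119.65 q [ -25.8   27.3   88.4    0.    64.3 -145.5] F [-2.1  4.2  6.6] T [0.49 0.39 0.08] w 0.0093 time 15.2
```

View pics/s6.png

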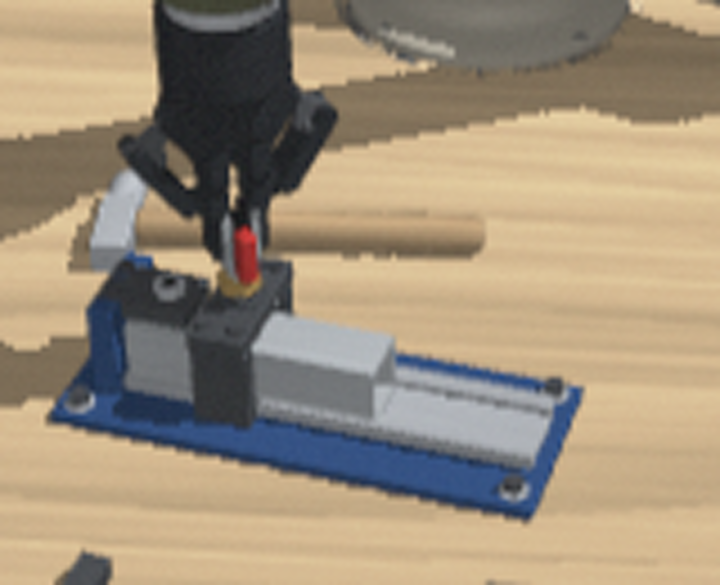

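The head is pinched (opening 9.3 mm), with the tube still home. Turning clockwise, reading the torque as I go.

```bash
cat > st.py <<'E'
from h import *
go(jig(0),.104,120)
E
python3 -m crank '{"hand":[255,255,255,255,255],"translation":[[0,0,0],[0,0,0],[0,0,0],[0,0,0],[0,0,0]],"dr":[[0.13,0,0],[0.26,0,0],[0.39,0,0],[0.52,0,0],[0.65,0,0]]}' >/dev/null
python3 st.py
python3 -m crank '{"hand":[255,255,255,255,255],"translation":[[0,0,0],[0,0,0],[0,0,0],[0,0,0],[0,0,0]],"dr":[[0.13,0,0],[0.26,0,0],[0.39,0,0],[0.52,0,0],[0.65,0,0]]}' >/dev/null
python3 st.py
python3 -m crank '{"hand":[255,255,255,255,255],"translation":[[0,0,0],[0,0,0],[0,0,0],[0,0,0],[0,0,0]],"dr":[[0.1,0,0],[0.2,0,0],[0.3,0,0],[0.4,0,0],[0.5,0,0]]}' >/dev/null
python3 st.py
```

```text
t [ 0.001  -0.0014  0.0004] drx -0.6612 tilt [-0.     0.001 -1.   ]
pos [ 0.5171 -0.119   0.105 ] yaw 82.11 q [-2.580e+01  2.730e+01  8.840e+01  1.000e-01  6.430e+01 -1.079e+02] F [-1.6  4.5  4.4] T [0.75 0.24 0.14] w 0.0089 time 15.75
t [ 0.0008 -0.0013  0.0014] drx -1.3112 tilt [ 0.     0.002 -1.   ]
pos [ 0.5172 -0.1186  0.1048] yaw 44.87 q [-25.8  27.3  88.4   0.1  64.3 -70.7] F [0.1 6.3 2.3] T [ 0.98 -0.02  0.1 ] w 0.0091 time 16.25
t [ 0.0007 -0.0007  0.0019] drx -1.81 tilt [ 0.001  0.002 -1.   ]
pos [ 0.5175 -0.1185  0.1047] yaw 16.29 q [-25.7  27.3  88.4   0.1  64.3 -42.1] F [2.  7.2 0.8] T [ 1.12 -0.32  0.15] w 0.0092 time 16.75
```

```bash
cat > st2.py <<'E'
from h import *
s=sensors.observe(); R=np.array(s["tool_rot"]); print("yaw",round(np.degrees(np.arctan2(R[1,1],R[0,1])),2),"F",np.round(s["ft_force"],1),"T",np.round(s["wrist_torque"],2),"q6",round(s["q"][5],2),s["time_s"])
E
python3 -m crank '{"hand":[255,255,255],"translation":[[0,0,0],[0,0,0],[0,0,0]],"dr":[[0.06,0,0],[0.12,0,0],[0.12,0,0]]}' >/dev/null; python3 st2.py
python3 -m crank '{"hand":[255,255,255],"translation":[[0,0,0],[0,0,0],[0,0,0]],"dr":[[0.06,0,0],[0.12,0,0],[0.12,0,0]]}' >/dev/null; python3 st2.py
python3 -m crank '{"hand":[255,255,255],"translation":[[0,0,0],[0,0,0],[0,0,0]],"dr":[[0.06,0,0],[0.12,0,0],[0.12,0,0]]}' >/dev/null; python3 st2.py
```

```text
yaw 9.54 F [1.8 7.2 0.5] T [ 1.09 -0.33 -0.13] q6 -35.35 17.05
yaw 2.66 F [2.6 7.3 0.3] T [ 1.09 -0.34 -0.08] q6 -28.47 17.35
yaw -4.21 F [ 3.   7.2 -0.2] T [ 1.07 -0.37 -0.09] q6 -21.6 17.65
```

```bash

python3 -m crank '{"hand":[255,255,255],"translation":[[0,0,0],[0,0,0],[0,0,0]],"dr":[[0.06,0,0],[0.12,0,0],[0.12,0,0]]}' >/dev/null; python3 st2.py
python3 -m crank '{"hand":[255,255,255],"translation":[[0,0,0],[0,0,0],[0,0,0]],"dr":[[0.06,0,0],[0.12,0,0],[0.12,0,0]]}' >/dev/null; python3 st2.py
python3 -m crank '{"hand":[255,255,255],"translation":[[0,0,0],[0,0,0],[0,0,0]],"dr":[[0.06,0,0],[0.12,0,0],[0.12,0,0]]}' >/dev/null; python3 st2.py
```

```text
yaw -11.09 F [ 3.6  8.3 -0.9] T [ 1.11 -0.48 -0.1 ] q6 -14.72 17.95
yaw -17.72 F [ 3.8  8.  -0.5] T [ 1.19 -0.56  1.94] q6 -8.03 18.25
yaw -24.31 F [3.5 7.7 1.2] T [ 1.23 -0.57  4.02] q6 -1.37 18.55
```

The torque climbs from -0.1 to 1.9 to 4.0 N·m from a yaw of about -11.5°, after 131° (2.29 rad) of turn, so the screw is seated. I'll hold, then back off while watching where the torque returns to zero, to detect any slip.

```bash

python3 -m crank '{"hand":[255,255,255],"translation":[[0,0,0],[0,0,0],[0,0,0]],"dr":[[0,0,0],[0,0,0],[0,0,0]]}' >/dev/null; python3 st2.py
python3 -m crank '{"hand":[255,255],"translation":[[0,0,0],[0,0,0]],"dr":[[-0.06,0,0],[-0.06,0,0]]}' >/dev/null; python3 st2.py
python3 -m crank '{"hand":[255,255],"translation":[[0,0,0],[0,0,0]],"dr":[[-0.06,0,0],[-0.06,0,0]]}' >/dev/null; python3 st2.py
python3 -m crank '{"hand":[255,255],"translation":[[0,0,0],[0,0,0]],"dr":[[-0.06,0,0],[-0.06,0,0]]}' >/dev/null; python3 st2.py
python3 -m crank '{"hand":[255,255],"translation":[[0,0,0],[0,0,0]],"dr":[[-0.06,0,0],[-0.06,0,0]]}' >/dev/null; python3 st2.py
```

```text
yaw -24.22 F [2.  7.6 2.1] T [ 1.2  -0.57  4.06] q6 -1.45 18.85
yaw -20.83 F [3.1 7.4 0.8] T [ 1.22 -0.55  2.88] q6 -4.87 19.05
yaw -17.53 F [ 3.7  6.9 -1.2] T [ 1.17 -0.46  1.81] q6 -8.21 19.25
yaw -14.23 F [ 5.   7.2 -0.8] T [ 1.14 -0.5   0.81] q6 -11.55 19.45
yaw -10.89 F [ 3.6  7.2 -0.6] T [ 1.1  -0.46  0.06] q6 -14.92 19.65
```

No slip: the torque returns to zero at about -11°. Backing off 90° to a yaw of about 78.7°.

```bash

python3 -m crank '{"hand":[255,255,255,255,255],"translation":[[0,0,0],[0,0,0],[0,0,0],[0,0,0],[0,0,0]],"dr":[[-0.13,0,0],[-0.26,0,0],[-0.39,0,0],[-0.52,0,0],[-0.65,0,0]]}' >/dev/null; python3 st2.py
python3 -m crank '{"hand":[255,255,255,255,255],"translation":[[0,0,0],[0,0,0],[0,0,0],[0,0,0],[0,0,0]],"dr":[[-0.13,0,0],[-0.26,0,0],[-0.39,0,0],[-0.52,0,0],[-0.65,0,0]]}' >/dev/null; python3 st2.py
python3 -m crank '{"hand":[255,255,255,255,255],"translation":[[0,0,0],[0,0,0],[0,0,0],[0,0,0],[0,0,0]],"dr":[[-0.1,0,0],[-0.2,0,0],[-0.265,0,0],[-0.265,0,0],[-0.265,0,0]]}' >/dev/null; python3 st2.py
python3 -m crank '{"hand":[255,255,255,255,255],"translation":[[0,0,0],[0,0,0],[0,0,0],[0,0,0],[0,0,0]],"dr":[[0,0,0],[0,0,0],[0,0,0],[0,0,0],[0,0,0]]}' >/dev/null
python3 - <<'E'
from h import *
go(jig(0),.104,78.7)
R=np.c_[jx,jy]
im,D=cams.get_image("scene"); P=cloud("scene",D); q=(P[...,:2]-O)@R
m=(abs(q[...,1])<.019)&(P[...,2]>.046)&(P[...,2]<.06)&(q[...,0]<-.02)&(q[...,0]>-.13); print(m.sum(),np.percentile(q[...,0][m],[0,3]),np.median(P[...,2][m]))
cv2.imwrite("pics/s7.png",cv2.resize(im[150:280,220:380],None,fx=4.5,fy=4.5,interpolation=cv2.INTER_CUBIC))
E
```

```text
yaw 26.55 F [0.8 7.3 2.5] T [ 1.02 -0.02 -0.07] q6 -52.36 20.15
yaw 63.8 F [-1.4  6.   4.1] T [ 0.77  0.2  -0.07] q6 -89.6 20.65
yaw 78.7 F [-1.1  5.2  4.4] T [0.72 0.25 0.11] q6 -104.5 21.15
t [ 0.001  -0.0015  0.0005] drx -0.0001 tilt [-0.     0.001 -1.   ]
pos [ 0.5171 -0.119   0.105 ] yaw 78.69 q [-2.580e+01  2.730e+01  8.840e+01  1.000e-01  6.430e+01 -1.045e+02] F [-1.7  4.6  4. ] T [0.76 0.24 0.11] w 0.0093 time 21.65
236 [-0.09450493 -0.09243772] 0.05324578378810446
```

View pics/s7.png

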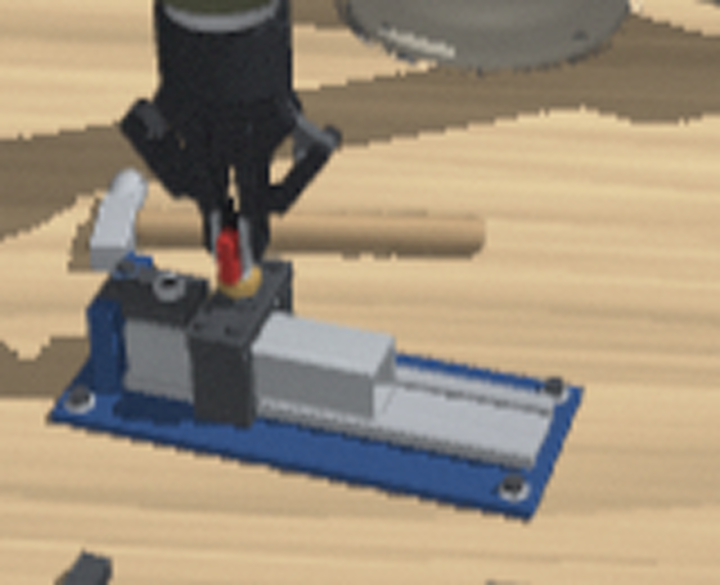

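The view shows the head pinched with its red end at about (230,258) in the crop, and the tube in the same place as before. Handing in.

```bash
python3 -c "
from rig import env
print(env.close_job())"
```

```text
the job is handed in; nothing more can be done
None
```

The job is handed in: the tube is home in the trough, and the thumbscrew has been seated and backed off a quarter turn. The gripper is still holding its head for you to run up the locknut. It took 21.7 s of robot time, and no verdict came back.

- **Tube:** I slid it under the bridge until the stop pushed back with about 35 N and it moved no further. It lies flat, with its top about 53 to 54 mm above the bench. The last camera reading put its open end at about -92.4 mm against a nominal -90, about 1 mm further out than before the screw was turned. The tube looks unmoved in the picture, and that camera also reads the bridge edge about 3 mm off. I take it as home; I did not re-measure to settle the 1 mm.
- **Thumbscrew:** It seated after about 131° of clockwise turn, where the torque rose to 4 N·m. When I eased off, the torque came back to zero at the same angle, so the grip had not slipped. I then backed it off 90°.
- **At hand-in:** The last torque was about 0.1 N·m and the opening was 9.3 mm on the 10 mm head, with the grip set to 50 N. A steady side force of about 5 N remained on the tool.
- **Bystanders:** I did not measure their positions again. Nothing looked disturbed in the pictures I took, though the later ones covered only the area around the jig.

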